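Point out the mouldy culture dish, then set the reject switch

ROBOT

A 7-joint arm with a two-finger parallel gripper is mounted at the origin on the work surface. World frame = base frame: x ahead of the robot, y to its left, z up, the work surface at z = 0. Lengths are in m, angles in rad, forces in N, time in s.
With the tool pointing down it reaches from about 0.4 to 0.85 m from the base axis. Payload 4.5 kg.
Tool frame: the origin (TCP) lies midway between the tips of the shut fingers; the grasp point (between the pads) lies 19 mm behind it; z points along the fingers, y is the direction in which the jaws open and shut (so a half turn about z gives the same grasp; the last joint's range is limited). The gripper opens to 88 mm and grips with 3 to 60 N. Pads are 18 mm wide; open, the fingers measure 123 mm over their backs; the gripper's body (75 mm by 187 mm) begins 45 mm behind the grasp point.
Start: joints at [0.034, 0.689, -0.195, 1.565, 0.157, 0.902, -0.215], TCP at [0.625, 0, 0.239] pointing down, gripper open.
Joint ranges: [-3.01, 3.01], [-0.46, 2.08], [-1.47, 1.51], [0.13, 2.56], [-1, 4.14], [0.04, 2.09], [-2.66, 2.66]. Speed limits (rad/s): [2.57, 2.57, 3.14, 3.14, 3.14, 3.14, 3.14].

INTERFACE

Orientations are given as a unit quaternion [w, x, y, z].
In Python, from workcell import monitor, grab_frame, camera_info, workorder gives the robot as it stands. The module is installed in compiled form; this text tells all that it offers.
- The arm moves only by the shell command python3 -m inch 'ROWS' [FORCE]. ROWS is JSON, a list that holds one entry, the list of rows, each a list of 7 numbers: the gripper's target within -1 to 1 (fully open at 1, half-way at 0, shut at -1), then the shift along the tool's x, y, z in mm, then the turn, a rotation vector about the tool's x, y, z in rad. In form: [[[hand, x, y, z, wx, wy, wz], ...]]. A call has 1 to 12 rows; each row shifts and turns the commanded pose from where the row before left it, along the tool's axes as they then stand; what a row does not reach is not made up. A row lasts 1/10 s, in which the tool goes at most 50 mm and 8.59 degrees, less where a joint would pass 70% of its speed; a pose out of reach is approached as far as the arm can. A call with a gripper value outside its range is refused whole. The fingers move at their own pace and stop on an object; FORCE is the grip in N (left out, the last holds). Time passes only in rows, so rows that do not move let the fingers close. It gives the time, the measured TCP pose, the force and the opening at its end, in the units of the state.
- monitor.sense(): the state, without advancing time (a new reading comes with each control period).
- grab_frame(name): name is "scene" or "side" or "wrist"; returns (picture, depth): 480x640x3 uint8, blue, green, red; 480x640 float32, m along the optical axis (not along the pixel's ray), 0 where there is no reading.
- camera_info(name): a dict with "camera_matrix" (3x3 intrinsics, pixels), "k1" (the pictures are not rectified: a ray, as slopes to the right and down, at radius r is drawn at 1 + k1 r^2 times it, then the intrinsics apply), "R" (3x3) and "t" (3): a world point X has camera coordinates R X + t. Camera axes: x right, y down, z forward; pixel columns grow to the right and rows downward; lengths in m; the calibration is good to about 2 mm. A picture is of the moment at which its call begins: read the wrist's pose just before it. camera_info takes no time and is no camera call; for the wrist camera it gives the pose at the moment of the call.
- workorder.sign_off(): hands the job in, once; it reports no verdict.
The state is a dict: "time": time; "joint_positions": joint angles; "joint_vel": joint speeds; "tau": joint torques, N m; "ee_pos": TCP position; "tcp_rot": TCP orientation; "force": force on the tool from outside, world axes, zero at the start; "wrist_torque": the same for the moment, N m; "grip_width": finger opening in m.
Only numpy, scipy, OpenCV 4.12 (cv2) and the standard library are available. Lean on these libraries where they do the work, as an engineer would, in place of code of your own. Each camera call takes 0.05 s, during which the arm holds its last target.

TASK

One of the three culture dishes on the light box has a dark green mould spot: point it out to the bench camera by bringing the fingertips from straight above to about 2 to 3 cm over that spot, without touching the dish, and keep them there for two to three seconds. Then push the red lever fully over to its far side, away from the robot, leave it there and move clear. Touch, shift or lift nothing else, keep the fingers well above the two clean dishes, and leave the white lever alone.

Things in the scene. Friction and masses are not known exactly. Their poses are not given: they have to be found in the camera images.
- lightbox: flat inspection light box, grey rim and white luminous top, 260 mm (its x) by 360 mm (its y) by 30 mm high, fixed to the bench; origin at the centre of its underside on the bench, z up; the three dishes lie on its top
- dish_mould: closed round culture dish with clear lid, 90 mm in diameter, 16 mm high, 30 to 65 g, loose on the light box; amber jelly inside, a few tiny cream colonies and the one dark green mould spot; origin at the centre of its underside, z up; the spot's centre lies 22 mm from the origin along the dish's x axis
- mould_spot (a point): the point on the lid's upper face (16 mm above the dish's underside, 46 mm above the bench) right over the centre of the dark green mould spot; the spot is 24 mm in diameter with a pale green rim of 31 mm
- dish_cream: closed round culture dish with clear lid, 90 mm in diameter, 16 mm high, 30 to 65 g, loose on the light box; amber jelly inside, only tiny cream colonies of 5 to 8 mm: a clean dish; origin at the centre of its underside, z up
- dish_pink: closed round culture dish with clear lid, 90 mm in diameter, 16 mm high, 30 to 65 g, loose on the light box; amber jelly inside, only tiny pink-red colonies of 5 to 8 mm: a clean dish; origin at the centre of its underside, z up
- lever_red_base: switch box of the red lever, grey block 70 mm (its x) by 50 mm (its y) by 25 mm high, fixed to the bench; origin at the centre of its underside, z up. The lever hinges about the box's y axis, 22 mm above the bench at the origin, and swings in the box's x-z plane; its x axis points away from the robot, turned up to 0.35 rad either way
- lever_red_tip (a point): centre of the red ball (26 mm in diameter) at the end of the red lever, 80 mm from the hinge on a 10 mm steel rod; at the near end (joint 0) it stands 38 mm to the box's -x side, at the far end (joint 1.0) 38 mm to its +x side, both times 92 mm above the bench (102 mm upright)
- lever_red (a joint): angle of the red lever, rad: 0 leaning towards the robot (box -x), 1.0 fully over, leaning away (box +x), with a hard stop at each end. Starts between 0 and 0.12. A light friction (about 1 N at the ball) keeps it where it is left
- lever_white_base: switch box of the white lever, same build and sizes as that of the red one, at least 100 mm from it; origin at the centre of its underside
- lever_white (a joint): angle of the white lever, rad, same meaning; starts between 0 and 0.12; is to be left alone
- vial: small closed jar with blue cap, 28 mm in diameter, 55 mm high, standing loose on the bench beyond the switch boxes; origin at the centre of its underside; leave alone
- marker: grey marker pen with black cap, 130 mm long (its x), 14 mm thick, lying loose on the bench beyond the switch boxes; origin under its middle; leave alone
Things that resemble listed ones, but are neither listed nor needed, are in the scene too. What is shaped like the dish_pink but turquoise is not meant. What is shaped like the dish_cream but turquoise is not meant.

How it is judged:
On the way, in this order (a step that is already met when the one before it is completed fails the run):
1. the fingers dwell 1.9 s over the mould spot, before the red lever is over: grasp point within 20 mm sideways, 21 to 69 mm above the lid (fingertips some 2 to 50 mm) (horizontal distance between the grasp point and mould_spot below 0.02 m and z of the grasp point in the frame of mould_spot between 0.021 and 0.069 m and value of joint lever_red below 0.5 rad), for 1.9 s.
2. the red lever is pushed fully over (past 0.85 rad) (value of joint lever_red above 0.85 rad), for 0.2 s.
At the end, for the whole second after the job is handed in: the red lever rests past 0.85 of its 1.0 rad, the white lever is below 0.3 rad, and the three dishes, the vial and the marker lie at rest within 10 mm of where they began (value of joint lever_red above 0.85 rad and value of joint lever_white below 0.3 rad and distance of each of dish_mould, dish_cream, dish_pink, vial, marker from where it was at the start of the episode below 0.01 m and linear speed of each of dish_mould, dish_cream, dish_pink, vial, marker below 0.02 m/s); the robot touches nothing.
It fails at once if a dish, the vial or the marker is shifted, lifted or carried (over 10 mm) (distance of any of dish_mould, dish_cream, dish_pink, vial, marker from where it was at the start of the episode above 0.01 m).
It fails at once if the robot touches a dish, the vial or the marker (contact force between any of the fingers, the arm and dish_mould above 0.3 N or contact force between any of the fingers, the arm and dish_cream above 0.3 N or contact force between any of the fingers, the arm and dish_pink above 0.3 N or contact force between any of the fingers, the arm and vial above 0.3 N or contact force between any of the fingers, the arm and marker above 0.3 N).
It fails at once if the fingers come low over a clean dish: grasp point within 40 mm of its axis and 80 mm of its lid (fingertips some 60 mm) ((horizontal distance between the grasp point and dish_cream below 0.04 m and z of the grasp point in the frame of dish_cream below 0.096 m) or (horizontal distance between the grasp point and dish_pink below 0.04 m and z of the grasp point in the frame of dish_pink below 0.096 m)).
It fails at once if the white lever is moved past 0.3 rad (value of joint lever_white above 0.3 rad).
It fails at once if the robot pushes on the light box or the white switch box (contact force between any of the fingers, the arm and lightbox above 2 N or contact force between any of the fingers, the arm and lever_white_base above 2 N).
It also fails if it takes over 51 s, if anything falls off the work surface, if the arm or the gripper's body presses on something with over 40 N, if the wrist force passes 120 N, or if a joint passes its speed limit or range.

## Working session

There is one attempt and no reset: what is moved stays moved. The work goes in short steps, Python scripts to look and compute and a shell command to move; the robot and the scene stay as the last step left them, time stands still between calls to the robot, and variables do not carry over. Pictures are saved under pics/ and viewed, and the job is handed in when it is done.

```bash
mkdir -p pics; python3 - <<'E'
from workcell import monitor, grab_frame, camera_info
import cv2,numpy as np
print(monitor.sense())
for n in ("scene","side","wrist"):
    i=camera_info(n); p,d=grab_frame(n)
    cv2.imwrite(f"pics/{n}0.png",p); np.savez(f"{n}0.npz",p=p,d=d,K=i["camera_matrix"],k1=i["k1"],R=i["R"],t=i["t"])
    print(n,i)
E
```

```text
{'time': 0.0, 'joint_positions': array([ 0.03377843,  0.68997227, -0.19450879,  1.56633208,  0.15729212,
        0.90254178, -0.21510469]), 'joint_vel': array([ 0.00153254, -0.00020719,  0.00027921,  0.00057357, -0.00054772,
       -0.0005087 , -0.0025552 ]), 'tau': array([ 3.38560185e-04, -5.27571630e+01, -1.26686912e+00, -1.53434461e+01,
       -5.26333472e-02,  6.56995355e-03,  1.65937727e-04]), 'ee_pos': array([ 6.24358969e-01, -4.01207765e-05,  2.37920419e-01]), 'tcp_rot': array([-6.07411408e-04,  7.07074326e-01,  7.07138621e-01, -7.06013001e-04]), 'force': array([-0.33581506, -0.36894637, -0.5098048 ]), 'wrist_torque': array([ 0.05732264, -0.00071223,  0.04864557]), 'grip_width': 0.08829254530255061}
scene {'camera_matrix': array([[490.6882479 ,   0.        , 325.22206521],
       [  0.        , 490.6882479 , 240.95661032],
       [  0.        ,   0.        ,   1.        ]]), 'k1': -0.028380157035222557, 'R': array([[-0.82438715,  0.56576058, -0.01734324],
       [ 0.36657496,  0.51029959, -0.77795703],
       [-0.43128717, -0.64769538, -0.62807808]]), 't': array([ 0.5015399 , 
[... 185 characters left out ...]
  ,   1.        ]]), 'k1': -0.017194974659395994, 'R': array([[ 0.93735497, -0.34833367,  0.00541344],
       [-0.1727771 , -0.47831887, -0.86102214],
       [ 0.30251236,  0.80614807, -0.50853866]]), 't': array([-0.56053996,  0.15774071,  0.75653544])}
wrist {'camera_matrix': array([[339.292403  ,   0.        , 318.45377874],
       [  0.        , 339.292403  , 240.0035926 ],
       [  0.        ,   0.        ,   1.        ]]), 'k1': -0.05592622591019332, 'R': array([[ 9.99998343e-01, -8.04593798e-04, -1.63292238e-03],
       [-2.35892948e-04, -9.46731205e-01,  3.22024797e-01],
       [-1.80503773e-03, -3.22023878e-01, -9.46729826e-01]]), 't': array([-0.62501442, -0.04373434,  0.39153206])}
```

View pics/scene0.png

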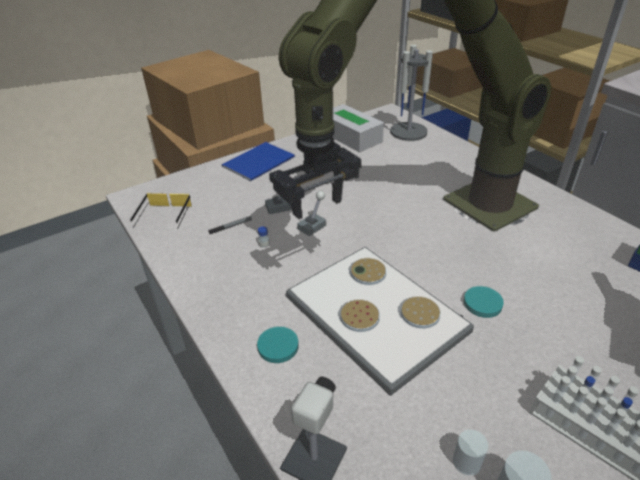

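View pics/side0.png

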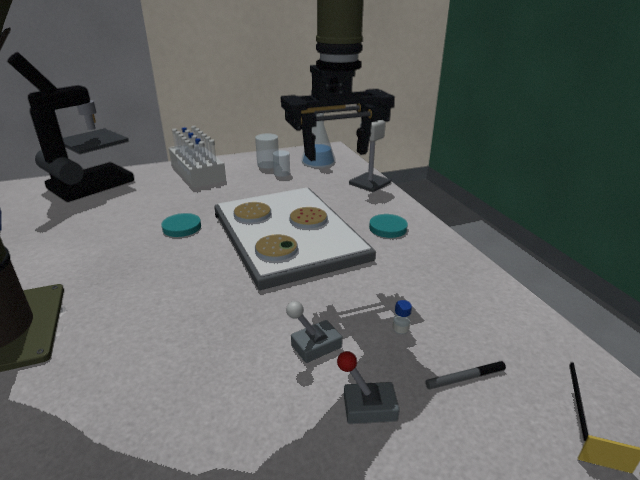

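View pics/wrist0.png

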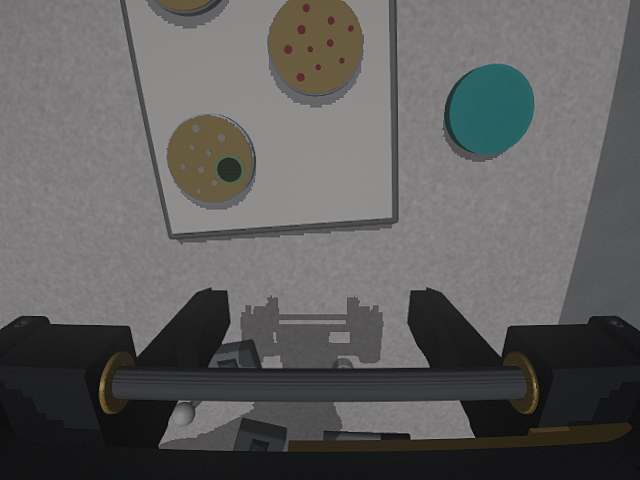

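The mould spot is at (229,169) in the wrist view, (286,244) in side and about (360,268) in scene. In the side view the red ball is at (347,361) and its box at (372,403); the white ball is at (295,310). The two turquoise discs are decoys.

```bash
cat > h.py <<'E'
import numpy as np,cv2
def load(n): return np.load(n+".npz")
def ray(f,uv):
    K=f["K"];D=np.array([float(f["k1"]),0,0,0,0])
    s=cv2.undistortPoints(np.array([[uv]],float),K,D)[0,0]
    d=f["R"].T@np.array([s[0],s[1],1]); c=-f["R"].T@f["t"]
    return c,d
def onz(f,uv,z):
    c,d=ray(f,uv); return c+d*(z-c[2])/d[2]
def dep(f,uv):
    c,d=ray(f,uv); return c+d*float(f["d"][int(round(uv[1])),int(round(uv[0]))])
def blobs(m,amin=15):
    n,l,s,c=cv2.connectedComponentsWithStats(m.astype(np.uint8))
    return [(c[i].round(1).tolist(),s[i].tolist()) for i in range(1,n) if s[i][4]>=amin]
E
python3 - <<'E'
from h import *
for n in("scene0","side0","wrist0"):
    f=load(n);p=f["p"].astype(int);b,g,r=p[...,0],p[...,1],p[...,2]
    print(n)
    print(" red")
    for c,s in blobs((r>90)&(g<50)&(b<50)&(r>2.2*g),40): print(c,s,onz(f,c,.092).round(4),dep(f,c).round(4))
    print(" mould")
    hsv=cv2.cvtColor(f["p"],cv2.COLOR_BGR2HSV)
    m=(hsv[...,0]>40)&(hsv[...,0]<90)&(hsv[...,1]>60)&(hsv[...,2]<110)
    for c,s in blobs(m,15):
        P=onz(f,c,.043)
        if .3<P[0]<.9 and 0<P[1]<.5: print(c,s,P.round(4),dep(f,c).round(4))
    print(" amber")
    m=(hsv[...,0]>8)&(hsv[...,0]<28)&(hsv[...,1]>70)&(hsv[...,2]>60)
    for c,s in blobs(m,200):
        P=onz(f,c,.043)
        if .3<P[0]<.9 and 0<P[1]<.6: print(c,s,P.round(4),dep(f,c).round(4))
f=load("side0")
for n,uv,z in(("whiteball",(295,310),.092),("vialcap",(403,308),.055),("red box FL top",(346,404),.025),("FR",(398,403),.025),("BR",(394,384),.025),("BL",(347,389),.025),("marker a",(430,384),.007),("b",(503,367),.007)):
    print(n,onz(f,uv,z).round(4),dep(f,uv).round(4))
p=f["p"][270:440,250:530];cv2.imwrite("pics/sidecrop.png",cv2.resize(p,None,fx=2.8,fy=2.8,interpolation=cv2.INTER_CUBIC))
E
```

```text
scene0
 red
 mould
[475.9, 312.2] [470, 307, 13, 10, 31] [0.4098 0.3043 0.043 ] [0.3812 0.2863 0.0092]
 amber
[369.6, 269.6] [352, 259, 33, 22, 416] [0.5142 0.0565 0.043 ] [0.5183 0.0613 0.0487]
[420.3, 310.5] [403, 298, 36, 26, 672] [0.5067 0.2288 0.043 ] [0.5098 0.2315 0.0473]
[359.3, 313.8] [342, 301, 36, 27, 752] [0.6237 0.1576 0.043 ] [0.6271 0.1618 0.0489]
side0
 red
 mould
[286.2, 244.7] [280, 241, 14, 8, 81] [0.5358 0.0416 0.043 ] [0.5337 0.0341 0.0477]
 amber
[251.6, 210.4] [234, 203, 36, 16, 404] [0.5037 0.2201 0.043 ] [0.5028 0.2155 0.0453]
[307.9, 215.5] [290, 208, 36, 16, 441] [0.6203 0.1503 0.043 ] [0.6173 0.1411 0.048 ]
[273.6, 245.4] [256, 235, 40, 21, 526] [0.5106 0.0478 0.043 ] [0.5091 0.0414 0.0469]
wrist0
 red
 mould
[229.6, 168.7] [215, 154, 30, 31, 246] [0.5366 0.0433 0.043 ] [0.5372 0.0436 0.0452]
 amber
[183.5, 3.8] [156, 0, 55, 11, 407] [0.5057 0.1894 0.043 ] [0.5065 0.1886 0.0454]
[315.5, 43.7] [269, 0, 93, 93, 6735] [0.6225 0.1551 0.043 ] [0.6226 0.1547 0.0449]
[206.3, 156.4] [168, 115, 84, 87, 4621] [0.5143 0.0556 0.043 ] [0.5152 0.0558 0.0458]
whiteball [ 0.4726 -0.2229  0.092 ] [ 0.4699 -0.2321  0.0998]
vialcap [ 0.6527 -0.2351  0.055 ] [ 0.6519 -0.2363  0.0562]
red box FL top [ 0.5006 -0.3571  0.025 ] [ 0.5022 -0.3539  0.0207]
FR [ 0.5674 -0.3799  0.025 ] [ 5.795e-01 -3.627e-01  4.000e-04]
BR [ 0.5781 -0.3487  0.025 ] [ 0.5905 -0.3301  0.0007]
BL [ 0.512  -0.3339  0.025 ] [ 0.5119 -0.3341  0.0253]
marker a [ 0.637  -0.3533  0.007 ] [ 0.6337 -0.3573  0.0124]
b [ 0.7607 -0.3635  0.007 ] [ 0.7571 -0.3665  0.0113]
```

View pics/sidecrop.png

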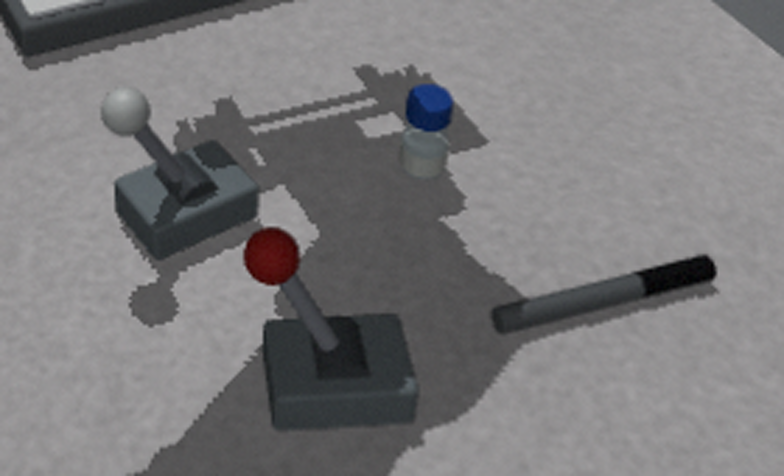

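The crop shows the red box's top face with corners near crop px (265,322), (403,316), (415,387) and (275,392), and the red ball at (272,255). The white box's top corners are near (118,187), (207,145), (257,195) and (160,238).

```bash
python3 - <<'E'
from h import *
f=load("side0")
q=lambda c:((c[0]+.5)/2.8-.5+250,(c[1]+.5)/2.8-.5+270)
for nm,cs,b in(("red",[(265,322),(403,316),(415,387),(275,392)],(272,255)),("white",[(118,187),(207,145),(257,195),(160,238)],(126,110))):
    P=np.array([onz(f,q(c),.025) for c in cs]);print(nm,P.round(4).tolist(),"ctr",P.mean(0).round(4))
    for a,e in((0,1),(3,2)):v=P[e]-P[a];print(" len",np.hypot(*v[:2]).round(4),"yaw",np.arctan2(v[1],v[0]).round(3))
    B=onz(f,q(b),.093);print(" ball",B.round(4)); v=P.mean(0)-B;print(" ctr-ball yaw",np.arctan2(v[1],v[0]).round(3),np.hypot(v[0],v[1]).round(4))
w=load("wrist0")
print(onz(w,(229.6,168.7),.040).round(4))
E
```

```text
red [[0.5115, -0.3255, 0.025], [0.5789, -0.3461, 0.025], [0.5634, -0.387, 0.025], [0.4994, -0.3665, 0.025]] ctr [ 0.5383 -0.3563  0.025 ]
 len 0.0704 yaw -0.297
 len 0.0672 yaw -0.31
 ball [ 0.5044 -0.3451  0.093 ]
 ctr-ball yaw -0.318 0.0357
white [[0.471, -0.2056, 0.025], [0.5316, -0.1891, 0.025], [0.5431, -0.2389, 0.025], [0.4806, -0.2519, 0.025]] ctr [ 0.5066 -0.2214  0.025 ]
 len 0.0628 yaw 0.266
 len 0.0639 yaw 0.205
 ball [ 0.4725 -0.2216  0.093 ]
 ctr-ball yaw 0.007 0.034
[0.5358 0.043  0.04  ]
```

```bash
python3 -m inch '[[[-1,7,-15,0,0,0,0],[-1,7,-15,0,0,0,0],[-1,7,-15,0,0,0,0],[-1,7,-15,0,0,0,0],[-1,7,-14,0,0,0,0],[-1,8,-14,0,0,0,0],[-1,0,0,0,0,0,0],[-1,0,0,20,0,0,0],[-1,0,0,20,0,0,0],[-1,0,0,20,0,0,0],[-1,0,0,20,0,0,0],[-1,0,0,0,0,0,0]]]' 10
python3 - <<'E'
from workcell import monitor, grab_frame
import cv2
print({k:v for k,v in monitor.sense().items() if k in("ee_pos","tcp_rot","grip_width","time")})
p,d=grab_frame("side");cv2.imwrite("pics/side1.png",p)
E
```

```text
time: 1.35
ee_pos: [0.5361, 0.0422, 0.1565]
tcp_rot: [-0.001, 0.707, 0.707, -0.002]
force: [0.0, 0.1, 0.7]
grip_width: 0.0009
{'time': 1.35, 'ee_pos': array([0.53613851, 0.04221734, 0.15650087]), 'tcp_rot': array([-0.00111067,  0.70723231,  0.70697784, -0.00188659]), 'grip_width': 0.0008776604636656915}
```

View pics/side1.png

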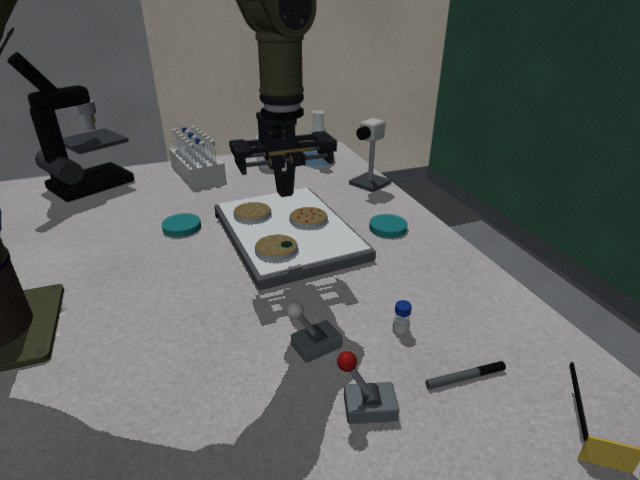

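The closed fingertips at (285,195) are straight above the spot at (286,244). I'll descend to about 25 mm over the lid.

```bash
python3 -m inch '[[[-1,0,0,17,0,0,0],[-1,0,0,17,0,0,0],[-1,0,0,17,0,0,0],[-1,0,0,17,0,0,0],[-1,0,0,10,0,0,0],[-1,0,0,7,0,0,0],[-1,0,0,0,0,0,0],[-1,0,0,0,0,0,0]]]'
python3 - <<'E'
from workcell import monitor, grab_frame
import cv2
p,d=grab_frame("side");cv2.imwrite("pics/side2.png",cv2.resize(p[150:310,180:400],None,fx=3,fy=3))
p,d=grab_frame("scene");cv2.imwrite("pics/scene2.png",cv2.resize(p[180:380,240:500],None,fx=3,fy=3))
E
```

```text
time: 2.2
ee_pos: [0.5375, 0.043, 0.0743]
tcp_rot: [0.0, 0.707, 0.707, 0.0]
force: [0.7, -0.5, 0.0]
grip_width: 0.0004
```

View pics/side2.png

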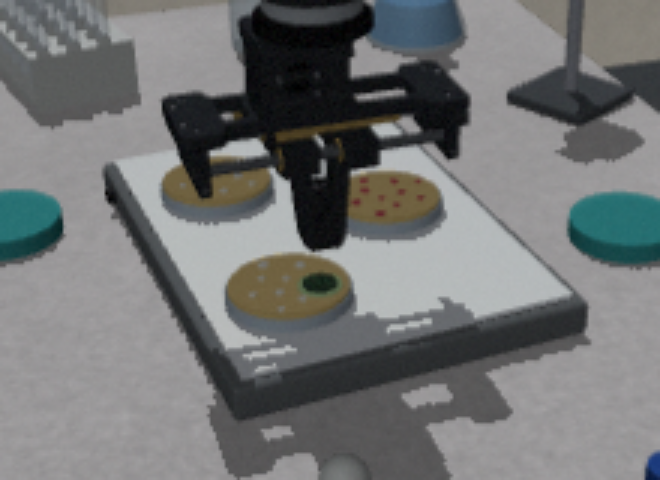

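View pics/scene2.png

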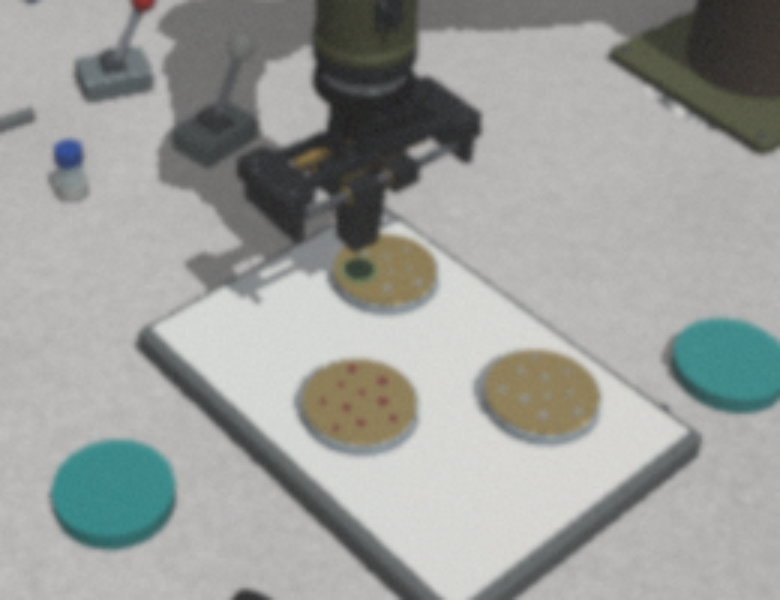

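Both views show the fingertips directly above the dark spot with a clear gap. TCP is 28 mm over the lid, so I'll go 3 mm lower and hold for about 2.6 s.

```bash
python3 -m inch '[[[-1,0,0,3,0,0,0],[-1,0,0,0,0,0,0],[-1,0,0,0,0,0,0],[-1,0,0,0,0,0,0],[-1,0,0,0,0,0,0],[-1,0,0,0,0,0,0],[-1,0,0,0,0,0,0],[-1,0,0,0,0,0,0],[-1,0,0,0,0,0,0],[-1,0,0,0,0,0,0],[-1,0,0,0,0,0,0],[-1,0,0,0,0,0,0]]]'
python3 -m inch '[[[-1,0,0,0,0,0,0],[-1,0,0,0,0,0,0],[-1,0,0,0,0,0,0],[-1,0,0,0,0,0,0],[-1,0,0,0,0,0,0],[-1,0,0,0,0,0,0],[-1,0,0,0,0,0,0],[-1,0,0,0,0,0,0],[-1,0,0,0,0,0,0],[-1,0,0,0,0,0,0],[-1,0,0,0,0,0,0],[-1,0,0,0,0,0,0]]]'
python3 - <<'E'
from h import *
from workcell import grab_frame,camera_info
i=camera_info("scene");p,d=grab_frame("scene")
np.savez("scene3.npz",p=p,d=d,K=i["camera_matrix"],k1=i["k1"],R=i["R"],t=i["t"])
x=p.astype(int);f=load("scene3")
for c,s in blobs((x[...,2]>70)&(x[...,2]>2*x[...,1])&(x[...,2]>2*x[...,0]),10):print(c,s,onz(f,c,.093))
g=load("side0");x=g["p"].astype(int)
for c,s in blobs((x[...,2]>60)&(x[...,2]>2*x[...,1])&(x[...,2]>2*x[...,0]),40):print(c,s,onz(g,c,.093))
cv2.imwrite("pics/scene3.png",cv2.resize(p[160:270,220:360],None,fx=5,fy=5,interpolation=cv2.INTER_CUBIC))
E
```

```text
time: 3.5
ee_pos: [0.5371, 0.043, 0.0708]
tcp_rot: [0.0, 0.707, 0.707, 0.0]
force: [-0.4, -0.5, 0.6]
grip_width: 0.0001
time: 4.7
ee_pos: [0.5371, 0.043, 0.0708]
tcp_rot: [0.0, 0.707, 0.707, 0.0]
force: [1.0, 0.5, -0.1]
grip_width: 0.0005
[287.3, 179.2] [285, 177, 6, 6, 30] [ 0.50069903 -0.3511198   0.093     ]
[346.1, 361.4] [338, 352, 18, 20, 263] [ 0.50307578 -0.34585328  0.093     ]
```

View pics/scene3.png

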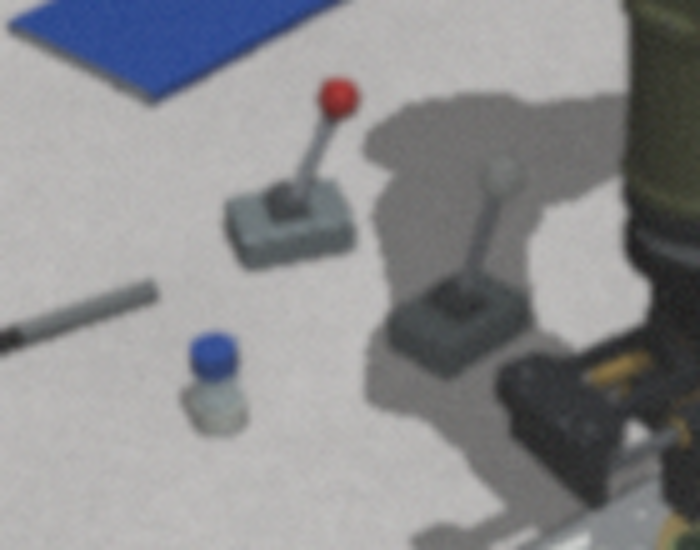

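Dwell done: 2.5 s at z=0.071. Now I'll rise and travel behind the red ball, which scene and side put at about (0.502,-0.348). The box yaw is about -0.305 rad.

```bash
python3 -m inch '[[[-1,0,0,-20,0,0,0],[-1,0,0,-30,0,0,0],[-1,0,0,-30,0,0,0],[-1,0,0,-30,0,0,0],[-1,0,0,-20,0,0,0],[-1,0,0,0,0,0,0]]]'
python3 -m inch '[[[-1,-31,-7,0,0,0,0],[-1,-31,-7,0,0,0,0],[-1,-31,-7,0,0,0,0],[-1,-31,-7,0,0,0,0],[-1,-31,-7,0,0,0,0],[-1,-31,-7,0,0,0,0],[-1,-31,-7,0,0,0,0],[-1,-31,-7,0,0,0,0],[-1,-31,-7,0,0,0,0],[-1,-31,-7,0,0,0,0],[-1,-31,-7,0,0,0,0],[-1,-31,-7,0,0,0,0]]]'
python3 -m inch '[[[-1,0,0,0,0,0,0.076],[-1,0,0,0,0,0,0.076],[-1,0,0,0,0,0,0.076],[-1,0,0,0,0,0,0.076],[-1,0,0,0,0,0,0],[-1,0,0,0,0,0,0]]]'
cat > look.py <<'E'
import sys
from h import *
from workcell import monitor,grab_frame,camera_info
t=sys.argv[1]
s=monitor.sense();e=s["ee_pos"];from scipy.spatial.transform import Rotation as Ro
q=s["tcp_rot"];M=Ro.from_quat([q[1],q[2],q[3],q[0]]).as_matrix()
print(e.round(4),"toolx",M[:,0].round(3),"tooly",M[:,1].round(3),"z",M[:,2].round(3),"f",s["force"].round(2))
for n,sl in(("side",(slice(230,440),slice(220,500))),("scene",(slice(130,270),slice(200,387)))):
    i=camera_info(n);p,d=grab_frame(n)
    np.savez(n+t+".npz",p=p,d=d,K=i["camera_matrix"],k1=i["k1"],R=i["R"],t=i["t"]);f=load(n+t)
    x=p.astype(int)
    for c,st in blobs((x[...,2]>60)&(x[...,2]>2*x[...,1])&(x[...,2]>2*x[...,0]),15):
        P=onz(f,c,.093)
        if abs(P[0]-.54)<.15 and abs(P[1]+.35)<.1: print(n,"ball",c,st,P.round(4),"to ball in tool",(M.T@(P-e)*1000).round(1))
    cv2.imwrite(f"pics/{n}{t}.png",cv2.resize(p[sl],None,fx=2.8 if n=="side" else 4,fy=2.8 if n=="side" else 4,interpolation=cv2.INTER_CUBIC))
E
python3 look.py A
```

```text
time: 5.35
ee_pos: [0.5388, 0.0432, 0.2034]
tcp_rot: [0.002, 0.707, 0.707, 0.002]
force: [0.4, -0.1, -0.6]
grip_width: 0.0008
time: 6.55
ee_pos: [0.452, -0.3299, 0.1994]
tcp_rot: [-0.001, 0.707, 0.707, -0.0]
force: [0.7, -0.9, 1.1]
grip_width: 0.0006
time: 7.15
ee_pos: [0.4526, -0.3287, 0.1999]
tcp_rot: [-0.001, 0.805, 0.593, -0.0]
force: [0.1, -0.0, -0.2]
grip_width: 0.0006
[ 0.4526 -0.3287  0.1999] toolx [0.297 0.955 0.   ] tooly [ 0.955 -0.297 -0.001] z [-0.001  0.001 -1.   ] f [ 0.06 -0.04 -0.23]
side ball [346.4, 361.0] [337, 351, 19, 21, 298] [ 0.5037 -0.3453  0.093 ] to ball in tool [ -0.7  53.9 106.8]
scene ball [287.5, 178.9] [285, 176, 6, 7, 35] [ 0.4994 -0.3522  0.093 ] to ball in tool [ -8.6  51.8 106.8]
```

View pics/sideA.png

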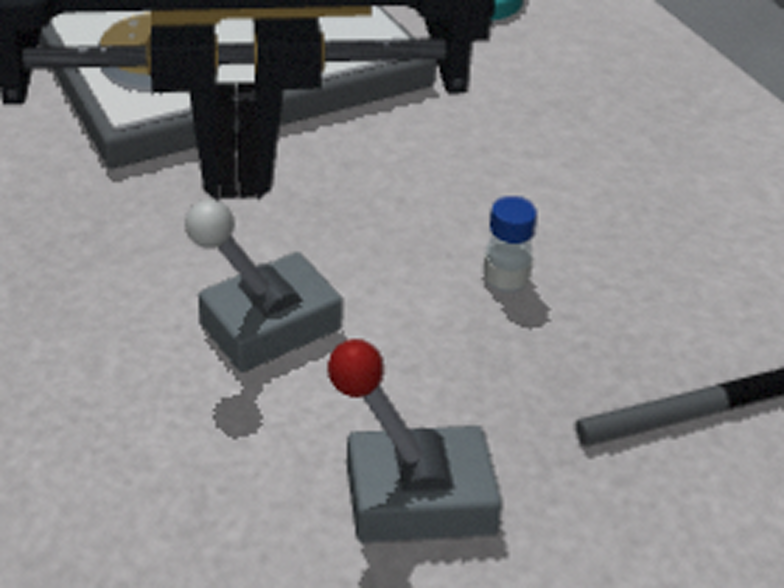

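The fingers are behind and above the red ball in tool y; the ball is at full-frame (346,361) in side. Side and scene disagree by 8 mm sideways, so I'll check with the wrist camera and triangulate.

```bash
python3 - <<'E'
from h import *
from workcell import monitor,grab_frame,camera_info
i=camera_info("wrist");p,d=grab_frame("wrist")
np.savez("wristA.npz",p=p,d=d,K=i["camera_matrix"],k1=i["k1"],R=i["R"],t=i["t"]);f=load("wristA");x=p.astype(int)
cv2.imwrite("pics/wristA.png",p)
for c,s in blobs((x[...,2]>60)&(x[...,2]>2*x[...,1])&(x[...,2]>2*x[...,0]),15):print(c,s,onz(f,c,.093))
A=[];b=[]
for n,uv in(("sideA",(347,361)),("sceneA",(287.5,178.9))):
    c,v=ray(load(n),uv);v/=np.linalg.norm(v);Q=np.eye(3)-np.outer(v,v);A.append(Q);b.append(Q@c)
r=np.linalg.lstsq(np.vstack(A),np.hstack(b),rcond=None);print(r[0],r[1])
E
```

```text
[385.6, 240.6] [370, 225, 32, 32, 782] [ 0.50358651 -0.34677902  0.093     ]
[ 0.50249067 -0.34803157  0.09612695] [1.09345607e-06]
```

View pics/wristA.png

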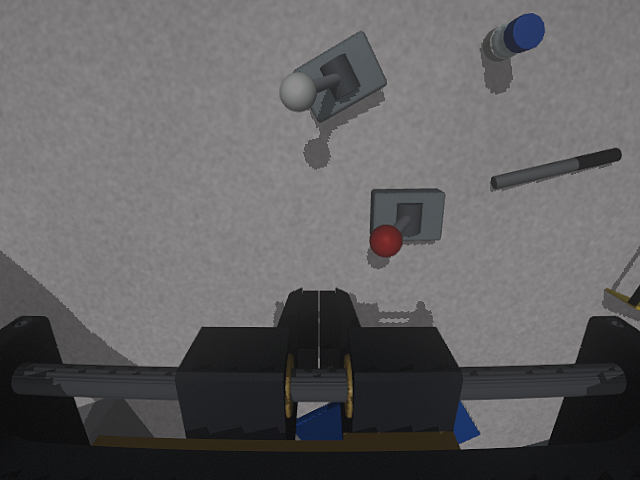

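View pics/sceneA.png

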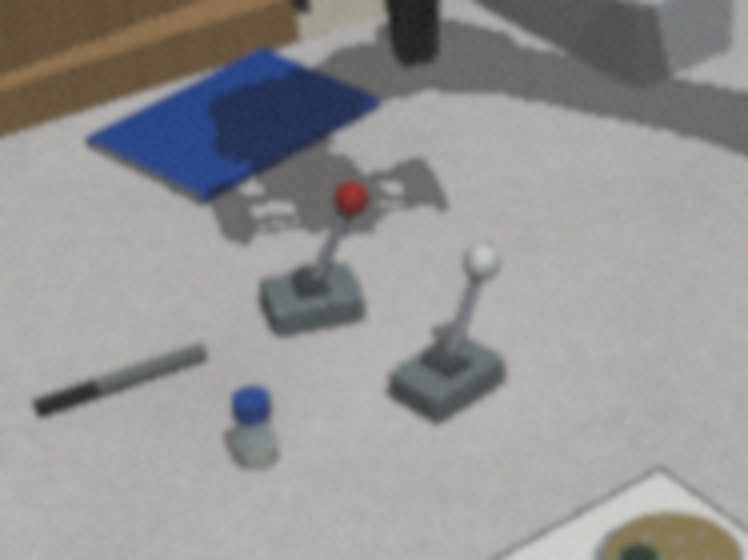

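Wrist view: the red ball is at (386,241) with its box edges parallel to the image axes, so the tool yaw matches. The wrist puts the ball at (0.5036,-0.3468). I'll shift 2.5 mm sideways and descend to z=0.08.

```bash
python3 -m inch '[[[-1,-2.5,0,10,0,0,0],[-1,0,0,20,0,0,0],[-1,0,0,20,0,0,0],[-1,0,0,20,0,0,0],[-1,0,0,20,0,0,0],[-1,0,0,20,0,0,0],[-1,0,0,10,0,0,0],[-1,0,0,0,0,0,0],[-1,0,0,0,0,0,0]]]'
python3 look.py B
```

```text
time: 8.2
ee_pos: [0.4525, -0.3315, 0.0809]
tcp_rot: [0.0, 0.806, 0.592, 0.0]
force: [-0.8, -0.3, 0.7]
grip_width: 0.0006
[ 0.4525 -0.3315  0.0809] toolx [ 0.299  0.954 -0.   ] tooly [ 0.954 -0.299  0.   ] z [ 0. -0. -1.] f [-0.76 -0.3   0.69]
side ball [346.4, 361.0] [337, 351, 19, 21, 297] [ 0.5037 -0.3453  0.093 ] to ball in tool [  2.2  53.1 -12.1]
scene ball [287.3, 179.0] [284, 176, 7, 7, 37] [ 0.5001 -0.3521  0.093 ] to ball in tool [ -5.3  51.6 -12.1]
```

View pics/sideB.png

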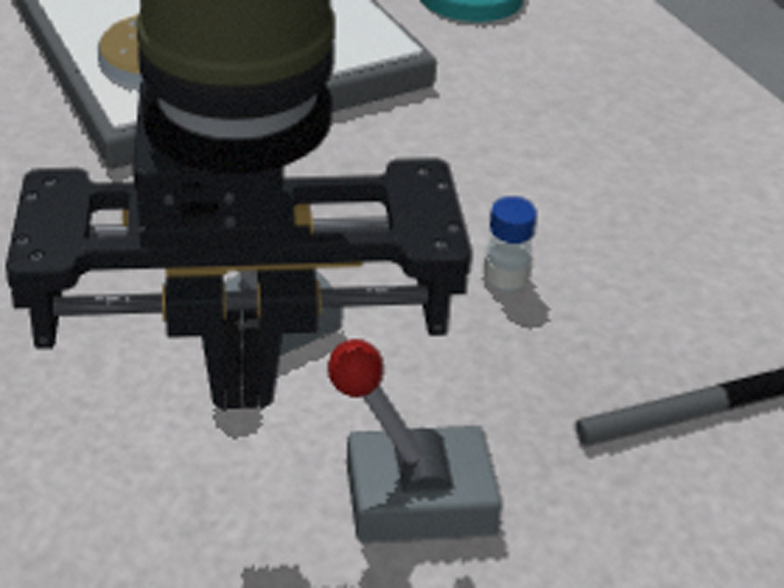

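View pics/sceneB.png

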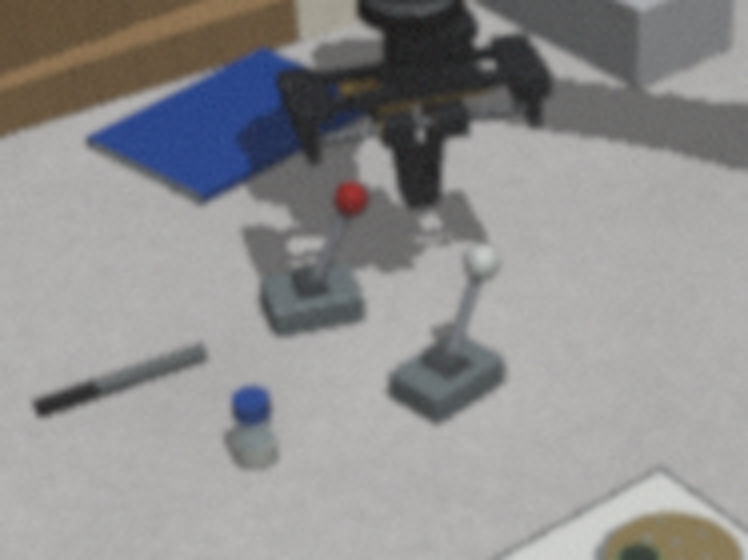

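The fingers stand behind the ball, clear of it and of the white lever. I'll push in stages.

```bash
python3 -m inch '[[[-1,0,6,0,0,0,0],[-1,0,6,0,0,0,0],[-1,0,6,0,0,0,0],[-1,0,6,0,0,0,0],[-1,0,6,0,0,0,0],[-1,0,6,0,0,0,0],[-1,0,6,0,0,0,0],[-1,0,6,0,0,0,0],[-1,0,6,0,0,0,0],[-1,0,0,0,0,0,0]]]'
python3 look.py C
```

```text
time: 9.3
ee_pos: [0.5053, -0.3479, 0.0808]
tcp_rot: [0.001, 0.806, 0.592, 0.001]
force: [1.0, -0.0, 0.4]
grip_width: 0.0004
[ 0.5053 -0.3479  0.0808] toolx [0.299 0.954 0.   ] tooly [ 0.954 -0.299  0.002] z [ 0.002 -0.001 -1.   ] f [ 1.04 -0.05  0.4 ]
side ball [371.9, 356.0] [364, 347, 17, 19, 262] [ 0.5387 -0.3487  0.093 ] to ball in tool [  9.2  32.1 -12.2]
scene ball [276.5, 179.0] [274, 177, 6, 5, 26] [ 0.5259 -0.3709  0.093 ] to ball in tool [-15.8  26.6 -12.2]
```

View pics/sideC.png

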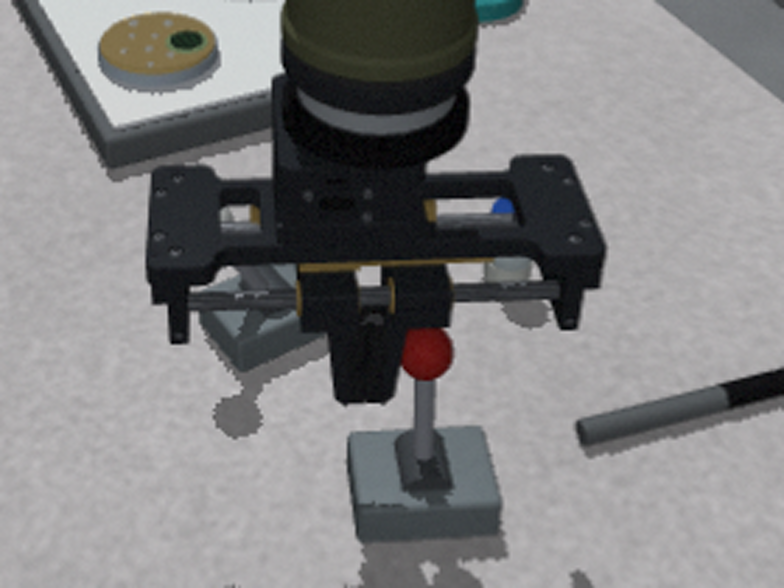

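View pics/sceneC.png

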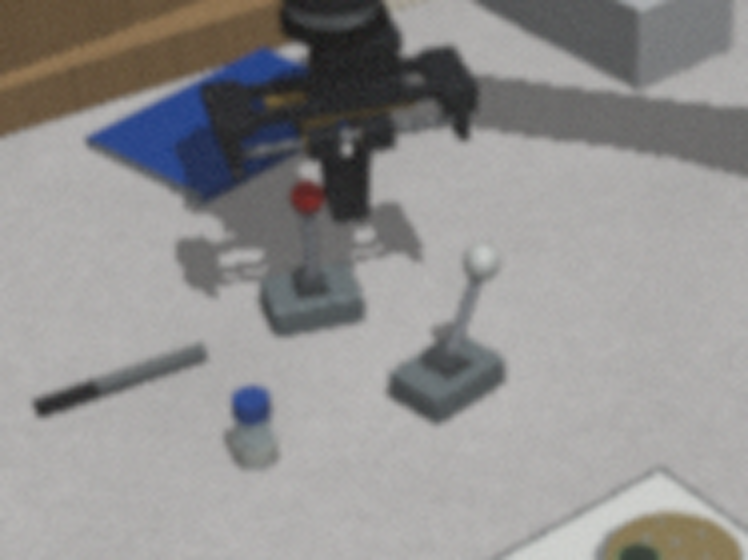

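The lever is upright and central on the finger. About 39 mm remains to the stop.

```bash
python3 -m inch '[[[-1,0,6,0,0,0,0],[-1,0,6,0,0,0,0],[-1,0,6,0,0,0,0],[-1,0,6,0,0,0,0],[-1,0,6,0,0,0,0],[-1,0,4,0,0,0,0],[-1,0,0,0,0,0,0]]]'
python3 -m inch '[[[-1,0,2,0,0,0,0],[-1,0,2,0,0,0,0],[-1,0,0,0,0,0,0]]]'
python3 look.py D
```

```text
time: 10.1
ee_pos: [0.5371, -0.3578, 0.0806]
tcp_rot: [0.0, 0.806, 0.592, 0.0]
force: [-0.4, -0.4, -0.0]
grip_width: 0.0003
time: 10.4
ee_pos: [0.5401, -0.359, 0.0807]
tcp_rot: [0.0, 0.806, 0.592, 0.0]
force: [-0.3, -0.2, 0.5]
grip_width: 0.0001
[ 0.5401 -0.359   0.0807] toolx [ 0.299  0.954 -0.   ] tooly [ 0.954 -0.299  0.   ] z [ 0. -0. -1.] f [-0.34 -0.23  0.54]
side ball [399.1, 358.0] [391, 348, 17, 20, 253] [ 0.5705 -0.3642  0.093 ] to ball in tool [  4.1  30.5 -12.3]
scene ball [265.0, 183.0] [262, 180, 7, 7, 33] [ 0.5641 -0.3716  0.093 ] to ball in tool [ -4.9  26.7 -12.3]
```

View pics/sideD.png

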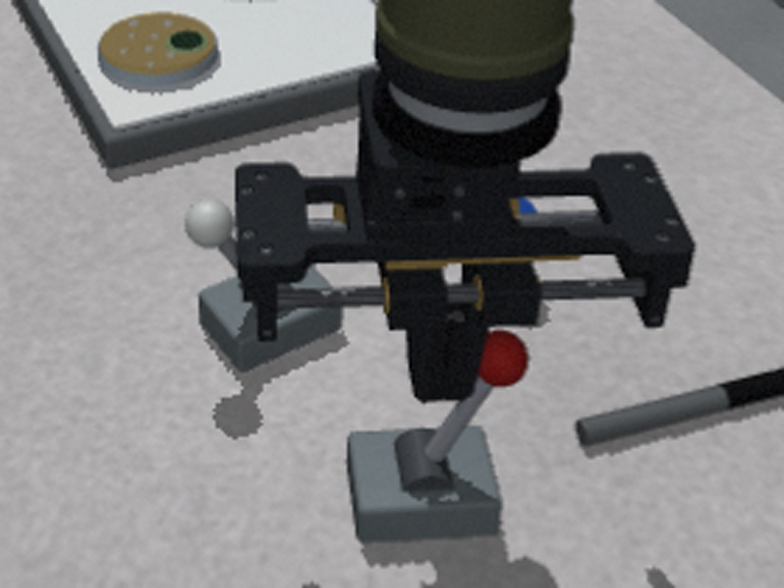

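The lever is nearly over, with no stop force yet. I'll go on in small steps until the force rises.

```bash
python3 -m inch '[[[-1,0,2,0,0,0,0],[-1,0,2,0,0,0,0],[-1,0,0,0,0,0,0]]]'
python3 -m inch '[[[-1,0,1.5,0,0,0,0],[-1,0,1.5,0,0,0,0],[-1,0,0,0,0,0,0]]]'
```

```text
time: 10.8
ee_pos: [0.5442, -0.3602, 0.0807]
tcp_rot: [0.0, 0.806, 0.592, 0.0]
force: [-0.2, 0.1, 0.5]
grip_width: 0.0004
time: 11.1
ee_pos: [0.5468, -0.361, 0.0807]
tcp_rot: [-0.0, 0.806, 0.592, -0.0]
force: [-0.6, -0.0, 0.1]
grip_width: 0.0007
```

```bash
python3 -m inch '[[[-1,0,1.5,0,0,0,0],[-1,0,0,0,0,0,0],[-1,0,0,0,0,0,0]]]'
python3 look.py E
```

```text
time: 11.4
ee_pos: [0.547, -0.3611, 0.0805]
tcp_rot: [-0.001, 0.806, 0.592, -0.001]
force: [-5.1, 1.1, 1.5]
grip_width: 0.0002
[ 0.547  -0.3611  0.0805] toolx [0.299 0.954 0.   ] tooly [ 0.954 -0.299 -0.002] z [-0.002  0.001 -1.   ] f [-5.13  1.11  1.45]
side ball [404.1, 359.5] [396, 350, 17, 19, 245] [ 0.5753 -0.3688  0.093 ] to ball in tool [  1.1  29.3 -12.5]
scene ball [262.9, 184.3] [260, 182, 7, 6, 35] [ 0.5725 -0.369   0.093 ] to ball in tool [  0.1  26.7 -12.5]
```

View pics/sideE.png

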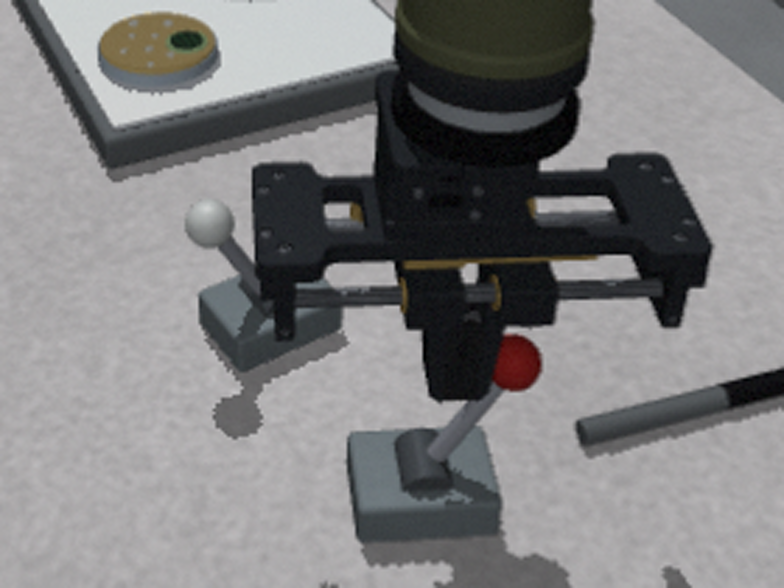

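At the stop: force is 5 N and ball travel about 75 mm. Backing off, then up.

```bash
python3 -m inch '[[[-1,0,-5,0,0,0,0],[-1,0,-10,0,0,0,0],[-1,0,-10,0,0,0,0],[-1,0,-10,0,0,0,0],[-1,0,0,-15,0,0,0],[-1,0,0,-25,0,0,0],[-1,0,0,-30,0,0,0],[-1,0,0,-30,0,0,0],[-1,0,0,-20,0,0,0],[-1,0,-20,0,0,0,0],[-1,0,-20,0,0,0,0],[-1,0,0,0,0,0,0]]]'
python3 -m inch '[[[-1,0,0,0,0,0,0],[-1,0,0,0,0,0,0],[-1,0,0,0,0,0,0]]]'
python3 look.py F
```

```text
time: 12.7
ee_pos: [0.4756, -0.3393, 0.2024]
tcp_rot: [0.001, 0.806, 0.592, -0.0]
force: [0.2, -0.7, 0.2]
grip_width: 0.0004
time: 13.0
ee_pos: [0.4779, -0.3392, 0.2009]
tcp_rot: [0.001, 0.806, 0.592, 0.001]
force: [-0.0, -1.0, 0.2]
grip_width: 0.0001
[ 0.4779 -0.3392  0.2009] toolx [0.299 0.954 0.   ] tooly [ 0.954 -0.299  0.002] z [ 0.002 -0.    -1.   ] f [-0.02 -1.    0.18]
side ball [402.9, 359.0] [394, 350, 19, 19, 294] [ 0.5743 -0.3675  0.093 ] to ball in tool [  1.8 100.2 108.1]
scene ball [262.7, 183.8] [260, 181, 7, 7, 36] [ 0.5717 -0.3717  0.093 ] to ball in tool [ -3.1  99.  108.1]
```

View pics/sideF.png

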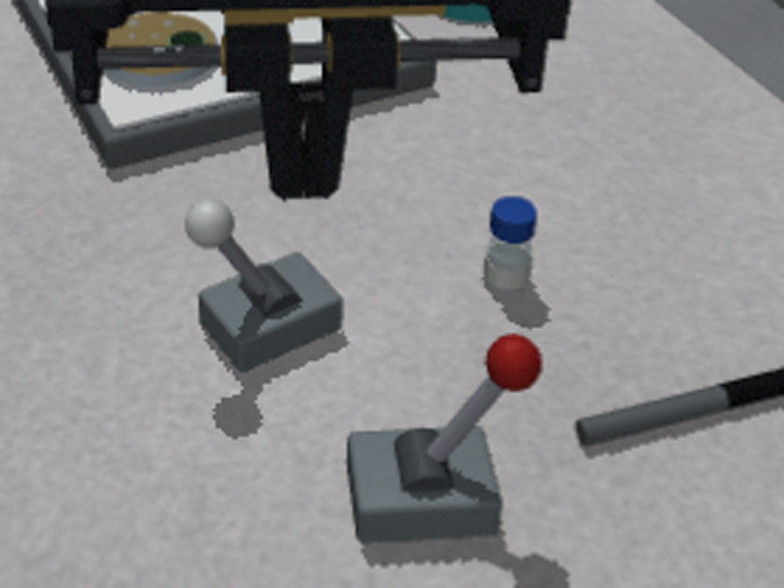

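```bash
python3 - <<'E'
from h import *
# ball angle from side ray vs lever plane; and change of other objects
c0=np.array([.5383,-.356]);
P=[]
A=[];b=[]
x=load("sideF")["p"].astype(int);y=load("sceneF")["p"].astype(int)
for n,z in(("sideF",x),("sceneF",y)):
    bl=[c for c,s in blobs((z[...,2]>60)&(z[...,2]>2*z[...,1])&(z[...,2]>2*z[...,0]),15) if abs(onz(load(n),c,.093)[1]+.36)<.06]
    print(n,bl)
    c,v=ray(load(n),bl[0]);v/=np.linalg.norm(v);Q=np.eye(3)-np.outer(v,v);A.append(Q);b.append(Q@c)
r=np.linalg.lstsq(np.vstack(A),np.hstack(b),rcond=None)[0];print("ball",r,"travel",np.linalg.norm(r[:2]-np.array([.503,-.347])))
for n,s0 in(("side","side0"),("scene","scene0")):
    for nm in(s0,n+"F"):
        p=load(nm)["p"];h=cv2.cvtColor(p,cv2.COLOR_BGR2HSV)
        f=load(nm)
        m=(h[...,0]>8)&(h[...,0]<28)&(h[...,1]>70)&(h[...,2]>60)
        print(nm,[c for c,s in blobs(m,200) if abs(onz(f,c,.04)[0]-.55)<.1 and 0<onz(f,c,.04)[1]<.3])
        m=(h[...,0]>105)&(h[...,0]<130)&(h[...,1]>150)
        print("  cap",[c for c,s in blobs(m,20) if abs(onz(f,c,.05)[0]-.65)<.05 and abs(onz(f,c,.05)[1]+.235)<.05])
E
```

```text
sideF [[402.9, 359.0]]
sceneF [[262.7, 183.8]]
ball [ 0.57307451 -0.36903906  0.09490015] travel 0.07345853691644075
side0 [[251.6, 210.4], [307.9, 215.5], [273.6, 245.4]]
  cap [[402.6, 308.1]]
sideF [[335.1, 234.4], [274.1, 240.4]]
  cap [[402.7, 308.2]]
scene0 [[369.6, 269.6], [420.3, 310.5], [359.3, 313.8]]
  cap [[261.9, 229.9]]
sceneF [[369.6, 269.6], [420.2, 310.5], [359.4, 313.8]]
  cap [[261.9, 229.7]]
```

The red lever stays over, with the ball 73 mm from its start and the robot clear. The dishes, vial and white lever haven't moved. Handing in.

```bash
python3 -c "
from workcell import workorder
print(workorder.sign_off())"
```

```text
the job is handed in; nothing more can be done
None
```

I pointed out the mould spot, pushed the red lever fully over and handed the job in at about 13 s. No verdict was reported.

- **Pointing:** The shut fingertips came straight down over the mould spot and stayed about 25 mm above the lid for about 2.5 s, within about 2 mm sideways.
- **Red lever:** I pushed it away from the robot until the force rose to about 5 N at the stop. I then backed off and lifted clear, and the lever stayed over.
- **Last checks:** The red ball sits about 73 mm from where it started, which matches the far end. The dishes (scene view) and the vial cap (both views) moved less than half a pixel. I checked the white lever and marker only by eye, and they look unchanged. The gripper ended about 10 cm above and behind the lever.
- **Disagreements:** The scene and side views differed by up to 8 mm on the red ball's position before the push. The wrist view and triangulation settled it. In the final side view the gripper hides part of the dishes, so that check rests on the scene view.

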